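Release the catch and hold the glue press shut

TASK

The turned wooden speaker foot standing in the small bench press has just been glued: flip the press's safety catch right over towards the operator's side until it is clear of the lever, and only then pull the lever forward and down to the end of its travel so that the ram clamps the foot. The lever springs back if let go, so keep it pulled: finish while the gripper is still holding the lever there. Leave the foot in its nest and everything else on the bench as it is.

Things in the scene. Friction and masses are not known exactly. Their poses are not given: they have to be found in the camera images.
- press: grey cast bench press fixed to the bench, base 200 x 150 x 22 mm, head up to 195 mm high. Origin on the bench under its middle; +x to its back (column), -x to its front (operator's side, towards the robot), +z up. Lever and catch are on its -y side, in one plane 80 mm from its middle; both hinges are parallel to its y axis.
- lever (a joint): lever angle (rad): 0 = rest, leaning 0.35 backward (+x of the press); grows as the hand grip is pulled to the press's front (-x), stop at 0.7 (leaning 0.35 forward). A spring returns it: about 4 N at the hand grip at rest, 7 N at the end, plus up to 4 N once the ram meets the foot (near 0.4). With the catch shut it is blocked within about 0.1.
- lever_hinge (a point): the lever's pivot, 150 mm above the bench, in the plane of the lever's arm; the hand grip's axis runs 140 mm from the pivot's axis.
- lever_grip (a point): the lever's hand grip: level black round bar, 20 mm thick, 80 mm long, parallel to the press's y axis, at the lever's upper end, about 280 mm above the bench. This point: on its axis, the place to grip, 35 mm outward (-y) of the arm's plane. Turns with the lever on an arc of 140 mm radius about the lever's hinge; being round, it rolls between fingers that stay vertical.
- catch (a joint): safety catch angle (rad): 0 = shut, its steel strut (58 mm long) pointing back and down against the lever's arm; grows as its pin is swung up and over to the press's front (-x); stop at 2.2 = fully flipped over. The lever is free from about 1.8 on. Stiff hinge: stays where it is left; 1 to 2 N at the pin moves it.
- catch_hinge (a point): the catch's pivot, 209 mm above the bench, 49 mm in front of the lever's hinge, in the lever's plane. The pin's axis runs 50 mm from it.
- catch_pin (a point): the catch's finger pin: level steel bar, 12 mm thick, 60 mm long, parallel to the press's y axis. This point: on its axis, the place to grip, 35 mm outward (-y) of the catch's plane. Shut: 29 mm behind and 41 mm above the catch's hinge (68 mm in front of the lever's hand grip). It swings up and over on an arc of 50 mm radius; fully flipped: 50 mm in front of the hinge, level with it.
- ram_pad: round black rubber pad, 44 mm wide, under the press's ram, 45 mm in front of the press's origin; it comes down 28 mm per rad of the lever, and has a spring of 2.5 N per mm behind it. Origin 11 mm above its underside.
- foot: turned wooden speaker foot, 68 mm wide, 62 mm high, standing loose in the press's nest under the ram. Origin at the centre of its underside. Not to be handled.
- screwdriver: wooden-handled screwdriver, 200 mm long, lying on the bench beside the press, bystander.
- glue: white glue bottle, 130 mm high, bystander.
- blank: pale wooden ring, 80 mm wide, 22 mm high, bystander.
- mug: white mug, 90 mm high, bystander.
- discs: pile of disc cases, 124 x 142 x 40 mm, bystander.
- cone: turned wooden cone, 126 mm high, bystander.
- brush: small brush, 200 mm long, lying on the bench, bystander.

How it is judged (in metres and radians):
On the way, in this order (a step that is already met when the one before it is completed fails the run):
1. the catch is flipped over while the lever still stands at rest (value of joint catch above 1.8 rad and value of joint lever below 0.1 rad), for 0.2 s.
2. the lever is pulled down by the gripper and the ram clamps the foot (value of joint lever above 0.58 rad and value of joint catch above 1.8 rad and contact force between ram_pad and foot above 8 N and contact force between the fingers and lever above 1.5 N), for 0.3 s.
At the end, for the whole second after the job is handed in: the catch is flipped over (joint above 1.8 rad), the lever is held at 0.58 rad or more (stop at 0.7) and still, by fingers touching the lever with more than 1.5 N, the ram's pad presses the foot with more than 8 N, and the foot stands upright within 10 mm of the nest's middle (all of step 2 and x of foot in the frame of press between -0.055 and -0.035 m and y of foot in the frame of press between -0.01 and 0.01 m and angle between foot's own z axis and vertical below 0.1 rad and velocity of joint lever between -0.1 and 0.1 rad/s); the arm keeps its last pose, push and grip.
It fails at once if the lever is forced while the catch is not yet flipped over (value of joint lever above 0.15 rad and value of joint catch below 1.5 rad).
It fails at once if a bystander is moved by more than 30 mm (distance of any of screwdriver, glue, blank, mug, discs, cone, brush from where it was at the start of the episode above 0.03 m).
It also fails if it takes over 45 s, if anything falls off the work surface, if the arm or the gripper's body presses on something with over 40 N, if the wrist force passes 120 N, or if a joint passes its speed limit or range.

ROBOT

A 6-joint arm with a two-finger parallel gripper is mounted at the origin on the work surface. World frame = base frame: x ahead of the robot, y to its left, z up, the work surface at z = 0. Lengths are in mm, angles in degrees, forces in N, time in s.
With the tool pointing down it reaches from about 350 to 850 mm from the base axis. Payload 8.1 kg.
Tool frame: the origin (TCP) lies midway between the tips of the shut fingers; the grasp point (between the pads) lies 19 mm behind it (r.grasp_offset is the distance from the TCP to the grasp point, in mm); z points along the fingers, x is the direction in which the jaws open and shut, and the axes are right-handed (so a half turn about z gives the same grasp; the last joint's range is limited). The gripper opens to 85 mm and grips with 20 to 120 N. Pads are 22 mm wide; open, the fingers measure 114 mm over their backs; the gripper's body (76 mm by 85 mm) begins 54 mm behind the grasp point. The pads swing forward as they close: fully open they stand 13 mm farther back than shut.
Start: joints at [-72.789, 7.471, 85.268, -0, 87.261, -4.893], TCP at [225.8, -555.895, 231.292] pointing down, gripper open.
Joint ranges: [-169.43, 169.43], [-51.17, 129.36], [1.28, 143.12], [-76.62, 256.62], [0, 156.53], [-152.29, 152.29]. Speed limits (degrees/s): [136.94, 136.94, 159.86, 180, 180, 180].

INTERFACE

Orientations are given as [roll, pitch, yaw] about the fixed x, y, z axes, in that order (R = Rz(yaw) Ry(pitch) Rx(roll)).
In Python, from bench import r, optics, hand_in gives the robot as it stands.
- The arm moves only by the shell command python3 -m pendant 'ROWS' [FORCE]. ROWS is JSON, a list of rows, each a list of 5 numbers: the opening, from 0 (shut) to 1 (fully open), then the shift along the tool's x, y, z in mm, then the turn about the tool's z in degrees. A call has 1 to 10 rows; each row shifts and turns the commanded pose from where the row before left it, along the tool's axes as they then stand; what a row does not reach is not made up. A row lasts 1/10 s, in which the tool goes at most 50 mm and 8.59 degrees, less where a joint would pass 70% of its speed; a pose out of reach is approached as far as the arm can. A call with a gripper value outside its range is refused whole. The fingers move at their own pace and stop on an object; FORCE is the grip in N (left out, the last holds). Time passes only in rows, so rows that do not move let the fingers close. It gives the time, the measured TCP pose, the force and the opening at its end, in the units of the state.
- r.sense(): the state, without advancing time (a new reading comes with each control period).
- optics.snapshot(name): name is "side" or "top" or "wrist"; returns (picture, depth): 400x640x3 uint8, blue, green, red; 400x640 float32, mm along the optical axis (not along the pixel's ray), 0 where there is no reading.
- optics.camera_params(name): a dict with "camera_matrix" (3x3 intrinsics, pixels), "k1" (the pictures are not rectified: a ray, as slopes to the right and down, at radius r is drawn at 1 + k1 r^2 times it, then the intrinsics apply), "eye" and "orientation" of the camera in the world. Camera axes: x right, y down, z forward; pixel columns grow to the right and rows downward; lengths in mm; the calibration is good to about 2 mm. A picture is of the moment at which its call begins: read the wrist's pose just before it. camera_params takes no time and is no camera call; for the wrist camera it gives the pose at the moment of the call.
- hand_in(): hands the job in, once; it reports no verdict.
Trained networks look in the newest picture that a camera, given by its name, has taken for a name from the list of things; names that differ only in an ending like _2 or _b are one class to them, and where a whole thing is asked for, a point or a joint stands for the part that bears it (a point fixed in the world has none). Each returns a list of dicts, best first, with "score" (0 to 1); they miss things now and then, are a little off and sometimes report something else, mostly with a low value. They report only what shows in the picture. A call takes as long as a camera call.
- optics.search_frame(camera, query): "at" ([x, y, z] in mm, in world coordinates, good to about 4 mm: the middle of the surface that is visible of it).
The state is a dict: "time": time; "joint_pos": joint angles; "qd": joint speeds; "joint_efforts": joint torques, N m; "tool_pos": TCP position; "tcp_rot": TCP orientation; "ft_force": force on the tool from outside, world axes, zero at the start; "wrist_torque": the same for the moment, N m; "finger_gap": finger opening in mm.
Only numpy, scipy, OpenCV 4.12 (cv2) and the standard library are available. Lean on these libraries where they do the work, as an engineer would, in place of code of your own. Each camera call takes 0.05 s, during which the arm holds its last target. There are 200 camera calls.

## Working session

There is one attempt and no reset: what is moved stays moved. The work goes in short steps, Python scripts to look and compute and a shell command to move; the robot and the scene stay as the last step left them, time stands still between calls to the robot, and variables do not carry over. Pictures are saved under pics/ and viewed, about 8 in all and at most 12, crops included, and the job is handed in when it is done.

```bash
mkdir -p pics; ls; python3 - <<'E'
from bench import r, optics
import cv2
s=r.sense(); print(s['time'],s['tool_pos'],s['tcp_rot'],s['ft_force'],s['finger_gap'],r.grasp_offset)
for n in ("side","top"):
    p,d=optics.snapshot(n); cv2.imwrite(f"pics/{n}0.png",p)
    c=optics.camera_params(n); print(n,c)
    for q in ("lever_grip","catch_pin","lever_hinge","catch_hinge","press","foot","lever","catch","ram_pad"):
        print(q,[( [round(v) for v in x['at']],round(x['score'],2)) for x in optics.search_frame(n,q)[:3]])
E
```

```text
pics
0.0 [ 225.64311041 -555.36043515  230.23725106] [-1.79989037e+02  1.06114813e-01 -6.78961602e+01] [-0.19935979 -0.15705401 -0.05701702] 85.12350373546381 18.700000000000003
side {'camera_matrix': array([[427.42897028,   0.        , 322.23950849],
       [  0.        , 427.42897028, 192.70950131],
       [  0.        ,   0.        ,   1.        ]]), 'k1': -0.03698133315075481, 'eye': array([ 422.22732782,  831.25135343, 1188.06605092]), 'orientation': array([-141.00944459,   -0.8957196 , -172.21665929])}
lever_grip [([619, 103, 280], 0.9)]
catch_pin [([566, 80, 231], 0.59), ([391, 258, 25], 0.4)]
lever_hinge [([565, 179, 153], 0.93)]
catch_hinge [([560, 184, 158], 0.96)]
press [([559, 182, 156], 0.73)]
foot [([510, 174, 50], 0.71), ([509, 311, 83], 0.51)]
lever [([618, 99, 280], 0.59)]
catch []
ram_pad []
top {'camera_matrix': array([[494.47062846,   0.        , 323.12586679],
       [  0.        , 494.47062846, 185.78864686],
       [  0.        ,   0.        ,   1.        ]]), 'k1': 0.03403070702720849, 'eye': array([ 241.69433931,   -2.26990537, 1451.05229079]), 'orientation': array([-167.60526835,    0.3672308 ,  -87.6385568 ])}
lever_grip [([630, 91, 289], 0.75)]
catch_pin [([567, 75, 255], 0.51), ([497, 136, 43], 0.19)]
lever_hinge [([543, 146, 195], 0.76)]
catch_hinge [([546, 146, 192], 0.84), ([634, 89, 289], 0.69), ([566, 72, 251], 0.69)]
press [([548, 141, 194], 0.83)]
foot [([566, 75, 252], 0.59), ([495, 136, 43], 0.43)]
lever [([634, 92, 287], 0.61), ([395, 254, 25], 0.28)]
catch [([564, 69, 251], 0.73)]
ram_pad []
```

```bash
python3 - <<'E'
import cv2,numpy as np
a=cv2.imread("pics/side0.png");b=cv2.imread("pics/top0.png")
cv2.imwrite("pics/s1.png",a)
cv2.imwrite("pics/t1.png",b)
E
```

```text
(no output)
```

View pics/side0.png

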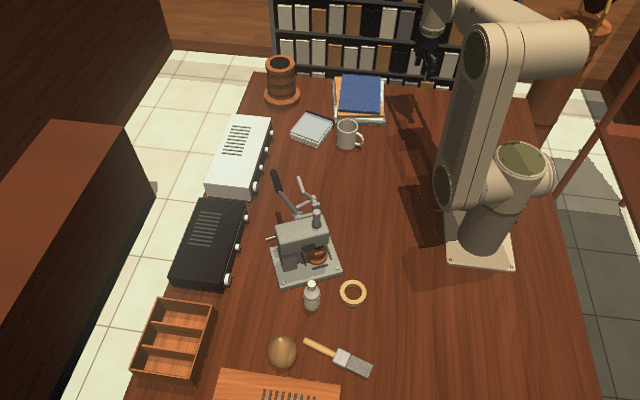

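View pics/top0.png

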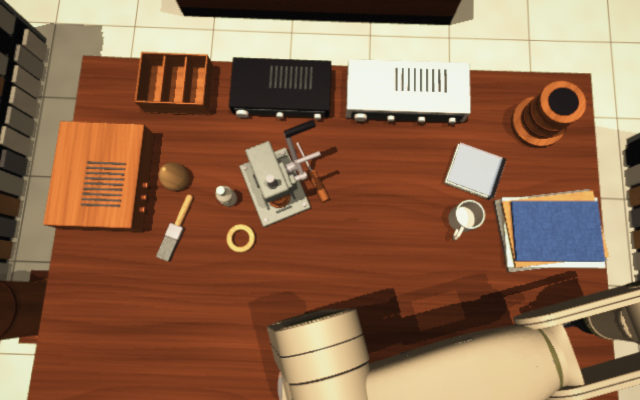

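The views show the press at about (275,180) in the top picture, turned about 20°. The black grip runs (287,134)-(314,124), with the catch pin near (310,157). The screwdriver lies under them and the glue and ring are on the other side. Next I'll measure yaw and points from the depth clouds.

```bash
cat > h.py <<'E'
import numpy as np, cv2
from scipy.spatial.transform import Rotation as R
from bench import r, optics
def cloud(n):
    c=optics.camera_params(n); p,d=optics.snapshot(n); d=d.astype(float)
    K=c['camera_matrix']; v,u=np.mgrid[:d.shape[0],:d.shape[1]]
    a=(u-K[0,2])/K[0,0]; b=(v-K[1,2])/K[1,1]; x,y=a.copy(),b.copy()
    for _ in range(6):
        f=1+c['k1']*(x*x+y*y); x,y=a/f,b/f
    P=np.stack([x*d,y*d,d],-1)@R.from_euler('xyz',c['orientation'],degrees=True).as_matrix().T+c['eye']
    P[d==0]=np.nan
    return p,P
def line(Q):
    m=Q.mean(0); w=np.linalg.svd(Q-m)[2][0]; t=(Q-m)@w; return m,w*np.sign(-w[1]),t.min(),t.max()
E
python3 - <<'E'
from h import *
for n in("top","side"):
    p,P=cloud(n); x,y,z=P[...,0],P[...,1],P[...,2]; g=p.max(-1)
    m=(x>590)&(x<680)&(y>40)&(y<150)&(z>262)&(z<310)
    dk=m&(g<70)
    Q=P[dk]; print(n,'grip',len(Q),[np.round(k,2) for k in line(Q)], np.median(Q[:,2]),np.percentile(Q[:,2],95))
    m=(x>530)&(x<600)&(y>30)&(y<130)&(z>236)&(z<270)
    Q=P[m]; print('pin',len(Q),[np.round(k,2) for k in line(Q)],np.percentile(Q[:,2],95))
    m=(x>430)&(x<680)&(y>60)&(y<280)&(z>14)&(z<28)
    b=m&(p.astype(int).ptp(-1)<40) if hasattr(p,'ptp') else m&(np.ptp(p.astype(int),-1)<40)
    print('base',b.sum(),cv2.minAreaRect(P[b][:,:2].astype(np.float32)))
    m=(x>430)&(x<680)&(y>60)&(y<280)&(z>180)&(z<202)
    print('head',m.sum(),cv2.minAreaRect(P[m][:,:2].astype(np.float32)))
E
```

```text
top grip 241 [array([638.99,  80.  , 289.82]), array([ 0.42, -0.91,  0.01]), np.float64(-40.19), np.float64(38.62)] 290.3464014679523 295.45209427032546
pin 134 [array([572.51,  61.33, 253.71]), array([ 0.52, -0.84,  0.15]), np.float64(-37.0), np.float64(29.78)] 259.8087930285893
base 820 ((544.4596557617188, 166.4823455810547), (196.24246215820312, 248.2138214111328), 22.779714584350586)
head 1478 ((567.4561767578125, 143.09046936035156), (144.7227783203125, 121.57549285888672), 24.71070098876953)
side grip 144 [array([639.66,  86.11, 289.98]), array([ 0.44, -0.9 ,  0.04]), np.float64(-42.37), np.float64(34.53)] 290.6216321622719 294.00418501923104
pin 88 [array([572.01,  63.34, 254.12]), array([ 0.5 , -0.86,  0.11]), np.float64(-37.95), np.float64(28.82)] 259.3703687680862
base 1432 ((556.0714111328125, 148.7052764892578), (200.2445526123047, 190.8410186767578), 23.8818359375)
head 1227 ((566.2857055664062, 146.1759033203125), (146.71432495117188, 122.28778076171875), 26.478622436523438)
```

```bash
python3 -m pendant '[[1,-20,-26,-30,0],[1,-27,-35,-20,0],[1,-27,-35,-20,0],[1,-27,-35,-20,0],[1,-27,-35,-20,0],[1,-27,-35,-20,0],[1,-27,-35,-20,0],[1,-27,-35,-20,0],[1,-27,-35,0,0],[1,-27,-35,0,0]]' 25
python3 -m pendant '[[1,-27,-35,0,-8],[1,-27,-35,0,-8],[1,0,0,0,-8.5],[1,0,0,0,-8.5],[1,0,0,0,-8.5],[1,0,0,0,-8.5],[1,0,0,0,-8.5],[1,0,0,0,-8.5],[1,0,0,0,-8.5],[1,0,0,0,-8.5]]'
python3 -m pendant '[[1,0,0,0,-8.4],[0.5,0,0,0,0],[0.5,0,0,0,0]]'
python3 - <<'E'
from h import *
s=r.sense(); print(s['time'],s['tool_pos'],s['tcp_rot'],s['ft_force'],s['joint_pos'],s['finger_gap'])
p,P=cloud("wrist"); cv2.imwrite("pics/w0.png",p); print(optics.camera_params("wrist"))
for q in ("lever_grip","catch_pin","lever_hinge","catch_hinge"):
    print(q,[( [round(v) for v in x['at']],round(x['score'],2)) for x in optics.search_frame("wrist",q)[:3]])
E
```

```text
time: 2.1
tool_pos: [443.6, -182.4, 402.6]
tcp_rot: [-179.9, -0.1, -67.9]
ft_force: [1.2, -0.8, -1.0]
finger_gap: 85.5
time: 3.1
tool_pos: [481.8, -104.8, 401.4]
tcp_rot: [180.0, -0.0, 16.5]
ft_force: [0.4, -1.2, 0.3]
finger_gap: 85.3
time: 3.4
tool_pos: [481.8, -104.8, 401.4]
tcp_rot: [180.0, -0.0, 24.2]
ft_force: [-0.3, -0.3, -0.2]
finger_gap: 58.9
3.4 [ 481.77286613 -104.81557362  401.38304074] [ 1.79993027e+02 -8.18326809e-03  2.42445656e+01] [-0.30092798 -0.3279455  -0.21322552] [-1.82350298e+01 -9.37887311e+00  8.43593450e+01  3.97170882e-04
  1.05008784e+02 -4.24794920e+01] 58.93634251851642
{'camera_matrix': array([[324.47362538,   0.        , 320.63978303],
       [  0.        , 324.47362538, 205.88718397],
       [  0.        ,   0.        ,   1.        ]]), 'k1': 0.01019692608587838, 'eye': array([447.52119133, -30.0959979 , 544.12722229]), 'orientation': array([ 1.61377125e+02, -1.11273518e-02,  2.43123568e+01])}
lever_grip [([627, 89, 278], 0.91)]
catch_pin [([566, 69, 252], 0.74)]
lever_hinge [([581, 86, 227], 0.79)]
catch_hinge [([576, 92, 223], 0.71)]
```

View pics/w0.png

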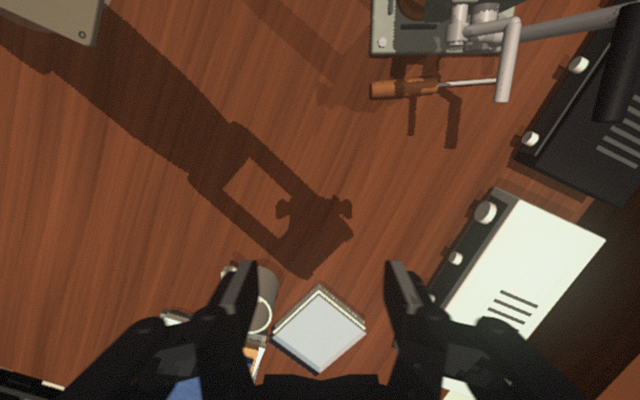

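The wrist view shows the pin at about (512,22)-(503,100), the black grip at (625,10)-(605,120), and the screwdriver below. I'll measure both from this depth picture.

```bash
python3 - <<'E'
from h import *
p,P=cloud("wrist"); x,y,z=P[...,0],P[...,1],P[...,2]
T=r.sense()['tool_pos']; yaw=np.radians(24.5); ex=np.array([np.cos(yaw),np.sin(yaw)]); ny=np.array([np.sin(yaw),-np.cos(yaw)])
for nm,sl,zr in(("pin",np.s_[25:105,490:525],(235,265)),("grip",np.s_[5:125,590:640],(260,300))):
    Q=P[sl].reshape(-1,3); Q=Q[(Q[:,2]>zr[0])&(Q[:,2]<zr[1])]
    m,w,a,b=line(Q); print(nm,len(Q),m.round(1),w.round(3),np.degrees(np.arctan2(w[0],-w[1])).round(1),a.round(1),b.round(1),'outer end',(m+b*w).round(1),'z95',np.percentile(Q[:,2],95))
    d=Q[:,:2]-T[:2]; u=d@ex; v=d@ny
    print('  press-x rel TCP: 2,50,98%',np.percentile(u,[2,50,98]).round(1),' outward',np.percentile(v,[1,99]).round(1))
E
```

```text
pin 1382 [573.5  57.5 253.8] [ 0.473 -0.878  0.079] 28.3 -29.7 32.7 outer end [588.9  28.8 256.4] z95 257.2471586108272
  press-x rel TCP: 2,50,98% [141.9 150.3 157.8]  outward [-136.4  -78. ]
grip 4146 [634.6  79.7 284.7] [ 0.486 -0.856  0.174] 29.6 -42.9 43.1 outer end [655.5  42.9 292.1] z95 291.7350465883481
  press-x rel TCP: 2,50,98% [208.4 214.4 226.3]  outward [-142.5  -63.2]
```

```bash
python3 -m pendant '[[0.45,37.5,-26,0,0],[0.45,37.5,-26,0,0],[0.45,37.5,-26,0,0],[0.45,38,-26,0,0],[0.45,0,0,35,0],[0.45,0,0,35,0],[0.45,0,0,20,0],[0.45,0,0,0,0]]' 25
python3 - <<'E'
from h import *
p,P=cloud("wrist"); cv2.imwrite("pics/w1.png",p)
s=r.sense(); print(s['tool_pos'],s['finger_gap'])
for q in ("lever_grip","catch_pin"):
    print(q,[( [round(v) for v in x['at']],round(x['score'],2)) for x in optics.search_frame("wrist",q)[:3]])
E
```

```text
time: 4.5
tool_pos: [573.8, 52.4, 306.9]
tcp_rot: [-179.8, 0.4, 24.5]
ft_force: [-0.6, 0.2, -0.4]
finger_gap: 38.5
[574.72361092  52.2846003  309.72017758] 38.21551706807404
lever_grip [([628, 99, 283], 0.58), ([527, 21, 21], 0.25)]
catch_pin [([570, 72, 254], 0.76)]
```

View pics/w1.png

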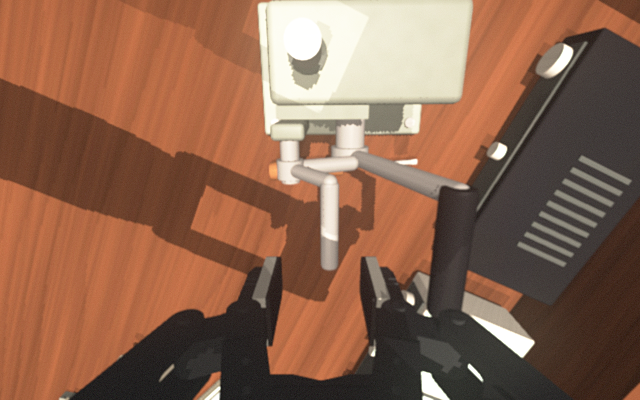

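The pin is at (330,180)-(330,270), centred between the fingers (265 and 375). The grip is at (455,190)-(447,310), clear to the right, and both bars line up with the tool. I'll check the pin's offsets from here.

```bash
python3 - <<'E'
from h import *
p,P=cloud("wrist")
s=r.sense();T=s['tool_pos'];A=R.from_euler('xyz',s['tcp_rot'],degrees=True).as_matrix()
print(T,s['tcp_rot'])
for nm,sl,zr in(("pin",np.s_[175:280,310:350],(235,265)),("grip",np.s_[180:325,420:490],(260,300))):
    Q=P[sl].reshape(-1,3); Q=Q[(Q[:,2]>zr[0])&(Q[:,2]<zr[1])]; L=(Q-T)@A
    print(nm,len(L),'x',np.percentile(L[:,0],[2,50,98]).round(1),'y',np.percentile(L[:,1],[1,99]).round(1),'ztop',np.percentile(Q[:,2],97).round(1))
    for lo,hi in((0,.5),(.5,1)):
        a,b=np.quantile(L[:,1],[lo,hi]); k=L[(L[:,1]>=a)&(L[:,1]<=b)]; print('  x',np.percentile(k[:,0],[2,50,98]).round(1),k[:,1].mean().round(1))
E
```

```text
[576.3720761   52.13925727 313.58921683] [ 1.79924546e+02 -1.63724829e-01  2.44804473e+01]
pin 1551 x [-4.4  2.   7.7] y [-34.8  25.3] ztop 257.1
  x [-6.1  1.4  7.4] -22.5
  x [-3.2  2.2  7.8] 8.6
grip 4806 x [60.5 67.1 78.5] y [-38.8  38.8] ztop 292.0
  x [59.8 66.8 78.4] -24.1
  x [61.  67.4 78.7] 16.1
```

```bash
python3 -m pendant '[[0.45,2,-3,28,0],[0.45,0,0,30,0],[0.45,0,0,20,0],[0.45,0,0,0,0],[0.1,0,0,0,0],[0.1,0,0,0,0],[0.1,0,0,0,0]]' 25
```

```text
time: 5.4
tool_pos: [577.7, 55.8, 236.2]
tcp_rot: [179.9, -0.2, 24.5]
ft_force: [1.0, 0.4, 5.1]
finger_gap: 10.7
```

```bash
python3 - <<'E'
from h import *
s=r.sense(); print(s['tool_pos'],s['ft_force'],s['finger_gap'])
# arc offsets (press x, z) for pin
for a in np.arange(0,2.3,.2):
    t=np.arctan2(41,29)+a; print(round(a,1),(50*np.cos(t)-29).round(1),(50*np.sin(t)-41).round(1))
E
```

```text
[577.69488267  55.81308187 236.15294514] [0.99557392 0.39975003 5.07839977] 10.6769600668568
0.0 -0.1 -0.2
0.2 -8.8 4.7
0.4 -18.3 7.8
0.6 -28.2 9.0
0.8 -38.2 8.2
1.0 -47.7 5.4
1.2 -56.6 0.7
1.4 -64.3 -5.6
1.6 -70.6 -13.3
1.8 -75.3 -22.2
2.0 -78.1 -31.7
2.2 -79.0 -41.7
```

```bash
python3 -m pendant '[[0.1,-8.7,0,-4.9,0],[0.1,-9.5,0,-3.1,0],[0.1,-9.9,0,-1.2,0],[0.1,-10,0,0.8,0],[0.1,0,0,0,0]]'
python3 -m pendant '[[0.1,-9.5,0,2.8,0],[0.1,-8.9,0,4.7,0],[0.1,-7.7,0,6.3,0],[0.1,-6.3,0,7.7,0],[0.1,0,0,0,0]]'
python3 -m pendant '[[0.1,-4.7,0,8.9,0],[0.1,-2.8,0,9.5,0],[0.1,-1,0,10,0],[0.1,0,0,2,0],[0.1,0,0,0,0]]'
python3 - <<'E'
from h import *
for n in ("wrist","top"):
    p,P=cloud(n); cv2.imwrite(f"pics/{n}2.png",p)
    print([( [round(v) for v in x['at']],round(x['score'],2)) for x in optics.search_frame(n,"catch_pin")[:2]],[( [round(v) for v in x['at']],round(x['score'],2)) for x in optics.search_frame(n,"lever_grip")[:2]])
s=r.sense(); print(s['tool_pos'],s['ft_force'],s['finger_gap'])
E
```

```text
time: 5.9
tool_pos: [542.7, 39.6, 245.2]
tcp_rot: [179.8, -0.3, 24.5]
ft_force: [-0.8, -0.7, 10.5]
finger_gap: 11.2
time: 6.4
tool_pos: [511.4, 25.7, 218.9]
tcp_rot: [180.0, 0.0, 24.5]
ft_force: [4.9, -2.2, 0.1]
finger_gap: 11.1
time: 6.9
tool_pos: [506.3, 23.1, 193.1]
tcp_rot: [179.9, -0.3, 24.5]
ft_force: [2.5, 1.9, 19.5]
finger_gap: 11.3
[([522, 63, 212], 0.64)] []
[] []
[506.37087998  23.13585824 193.16651226] [ 2.59377982  2.73759166 19.75228083] 10.982196020737693
```

View pics/wrist2.png

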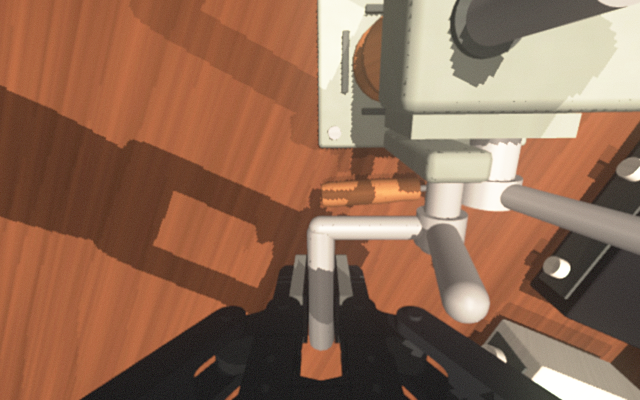

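The catch lies flipped: its arm runs level to the front, with the pin at (320,230)-(320,345) in the fingers and the lever still at the back. The 19 N upward force says it is at its stop. Next I release, rise and check the lever grip.

```bash
python3 -m pendant '[[0.4,0,0,-2,0],[0.4,0,0,0,0],[0.4,0,0,0,0],[0.45,0,0,-35,0],[0.55,0,0,-45,0],[0.55,0,0,-45,0],[0.55,0,0,-15,0],[0.55,0,0,0,0]]' 40
python3 -m pendant '[[0.55,40,0,0,0],[0.55,40,2.5,0,0],[0.55,40,0,0,0],[0.55,26,0,0,0],[0.55,0,0,0,0],[0.55,0,0,0,0]]'
python3 - <<'E'
from h import *
p,P=cloud("wrist"); cv2.imwrite("pics/w3.png",p)
s=r.sense();T=s['tool_pos'];A=R.from_euler('xyz',s['tcp_rot'],degrees=True).as_matrix()
L=(P-T)@A; z=P[...,2]; m=(z>265)&(z<298)&(abs(L[...,0])<28)&(L[...,1]<60)&(p.max(-1)<90)&(L[...,2]>25)
print(T,s['finger_gap'],m.sum(),np.percentile(L[m][:,0],[2,50,98]),np.percentile(L[m][:,1],[1,99]),np.percentile(z[m],97))
E
```

```text
time: 8.0
tool_pos: [505.2, 22.9, 334.1]
tcp_rot: [179.9, -0.2, 24.5]
ft_force: [0.1, 0.1, 1.0]
finger_gap: 47.0
time: 8.6
tool_pos: [637.2, 81.3, 328.1]
tcp_rot: [-179.9, 0.3, 24.5]
ft_force: [0.6, -0.4, 0.9]
finger_gap: 46.9
[637.0953284   81.0674525  329.36337499] 46.90534571073135 3680 [-5.64946445  3.63898432 13.14157514] [-37.03095938  40.1511504 ] 291.99010320813153
```

View pics/w3.png

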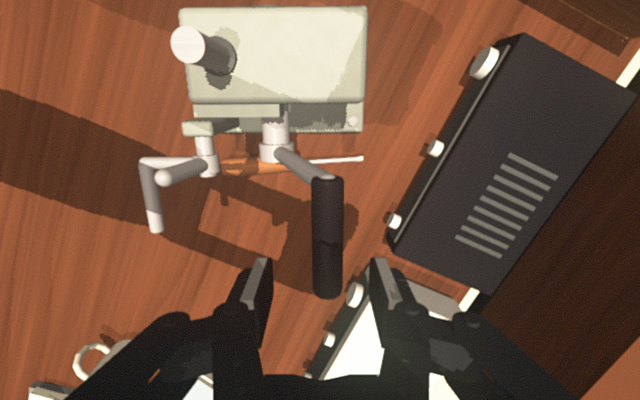

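The catch stays flipped, with its pin at (150,160)-(157,230). The grip at (327,180)-(327,295) is between the fingers. I descend and grip it.

```bash
python3 -m pendant '[[0.55,3.5,0,25,0],[0.55,0,0,25,0],[0.55,0,0,15,0],[0.55,0,0,0,0],[0.15,0,0,0,0],[0.15,0,0,0,0],[0.15,0,0,0,0],[0.15,0,0,0,0]]' 60
python3 - <<'E'
import numpy as np
p=None
for a in np.linspace(0,.7,11):
    q=140*np.array([np.sin(.35-a),np.cos(.35-a)]); print(round(a,2),(q-p).round(1) if p is not None else ''); p=q
E
```

```text
time: 9.45
tool_pos: [641.4, 82.5, 269.0]
tcp_rot: [179.9, -0.1, 24.5]
ft_force: [-5.6, -1.8, 4.0]
finger_gap: 17.9
0.0 
0.07 [-9.3  3. ]
0.14 [-9.5  2.4]
0.21 [-9.6  1.7]
0.28 [-9.7  1. ]
0.35 [-9.8  0.3]
0.42 [-9.8 -0.3]
0.49 [-9.7 -1. ]
0.56 [-9.6 -1.7]
0.63 [-9.5 -2.4]
0.7 [-9.3 -3. ]
```

```bash
python3 -m pendant '[[0.15,-9.3,0,-3,0],[0.15,-9.5,0,-2.4,0],[0.15,-9.6,0,-1.7,0],[0.15,-9.7,0,-1,0],[0.15,-9.8,0,-0.3,0],[0.15,-9.8,0,0.3,0],[0.15,0,0,0,0]]'
python3 -m pendant '[[0.15,-9.7,0,1,0],[0.15,-9.6,0,1.7,0],[0.15,-9.5,0,2.4,0],[0.15,-7,0,2.5,0],[0.15,0,0,0,0],[0.15,0,0,0,0],[0.15,0,0,0,0],[0.15,0,0,0,0]]'
python3 - <<'E'
from h import *
p,P=cloud("wrist"); cv2.imwrite("pics/w4.png",p)
s=r.sense(); print(s['time'],s['tool_pos'],s['ft_force'],s['finger_gap'])
p,P=cloud("side"); cv2.imwrite("pics/s4.png",cv2.resize(p[140:330,220:420],None,fx=3,fy=3))
for q in("foot","ram_pad","lever_grip"): print(q,[( [round(v) for v in x['at']],round(x['score'],2)) for x in optics.search_frame("side",q)[:2]])
E
```

```text
time: 10.15
tool_pos: [592.1, 59.5, 280.9]
tcp_rot: [179.8, -0.7, 24.5]
ft_force: [7.3, 3.1, 11.1]
finger_gap: 17.8
time: 10.95
tool_pos: [560.6, 44.9, 273.9]
tcp_rot: [179.7, -0.8, 24.6]
ft_force: [6.5, 4.3, 15.0]
finger_gap: 17.7
11.0 [560.58729066  44.88072159 273.90858874] [ 7.51180118  3.82018278 15.80155999] 17.9371954483663
foot [([512, 171, 47], 0.85)]
ram_pad [([510, 165, 92], 0.43)]
lever_grip [([562, 84, 257], 0.78), ([552, 185, 152], 0.72)]
```

View pics/w4.png

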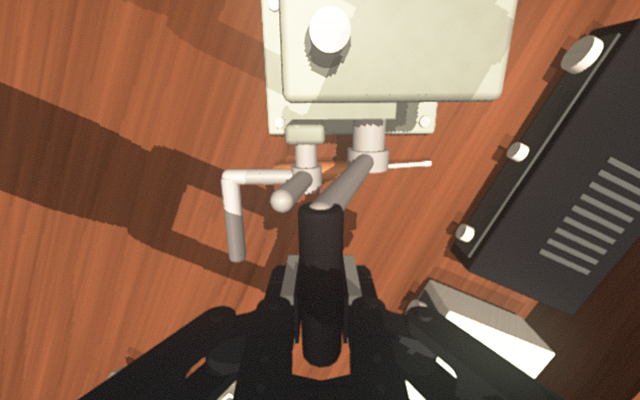

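View pics/s4.png

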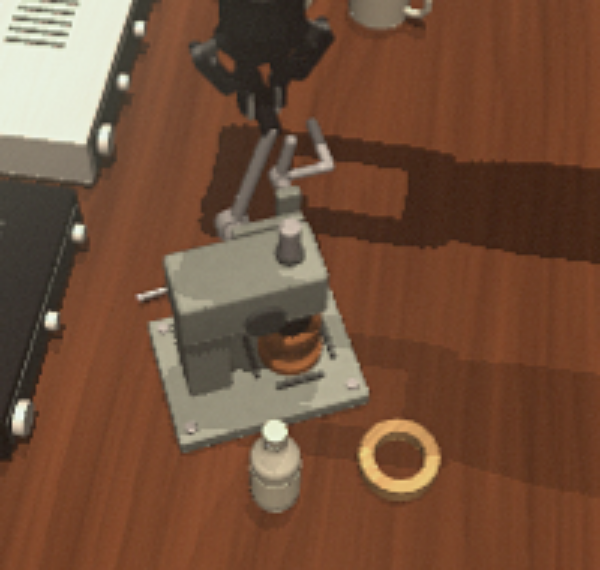

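The catch pin is still flipped at (232,180)-(237,258). The lever leans forward, gripped at (320,210)-(320,360), and the pad is on the upright foot. By TCP travel (89 mm) the lever is at about 0.64, so I pull a little further to the end stop.

```bash
python3 -m pendant '[[0.15,-4,0,1.2,0],[0.15,-3.5,0,1,0],[0.15,0,0,0,0],[0.15,0,0,0,0],[0.15,0,0,0,0],[0.15,0,0,0,0]]'
```

```text
time: 11.8
tool_pos: [554.2, 41.9, 272.0]
tcp_rot: [179.7, -0.9, 24.6]
ft_force: [8.8, 4.7, 14.5]
finger_gap: 17.9
```

```bash
python3 -m pendant '[[0.15,0,0,0,0],[0.15,0,0,0,0],[0.15,0,0,0,0]]'; python3 - <<'E'
from h import *
for q,n in(("foot","side"),("glue","side"),("screwdriver","wrist"),("catch_pin","wrist"),("lever_grip","wrist")):
    optics.snapshot(n); print(q,[( [round(v) for v in x['at']],round(x['score'],2)) for x in optics.search_frame(n,q)[:2]])
s=r.sense(); print(s['time'],s['tool_pos'],s['ft_force'],s['finger_gap'],abs(s['qd']).max())
from bench import hand_in
print(hand_in())
E
```

```text
time: 12.1
tool_pos: [554.2, 41.9, 272.0]
tcp_rot: [179.7, -0.9, 24.6]
ft_force: [8.8, 5.0, 15.1]
finger_gap: 17.7
foot [([511, 176, 47], 0.84)]
glue [([510, 310, 87], 0.93)]
screwdriver [([587, 50, 19], 0.97)]
catch_pin [([515, 59, 214], 0.86)]
lever_grip [([553, 63, 287], 0.63)]
12.6 [554.21846902  41.90743096 271.97020497] [ 8.77318327  5.20810848 15.64004299] 17.426056754082513 0.15025431710785336
the job is handed in; nothing more can be done
None
```

I flipped the catch over to its front stop, and it stayed there after I let go. I then gripped the lever and pulled it along its arc to about 0.7 rad. I handed the job in at 12.6 s with the gripper still holding the lever at 60 N.

**Last checks:**
- **Lever:** the fingers had travelled 96 mm from rest, which matches full travel. That is worked out from the gripper's movement, since the lever angle and the pad force could not be read directly. The arm was still, and the wrist felt a steady 10 N along the pull and 15 N upward.
- **Catch:** its pin was found at about 214 mm height, in front of the hinge, which fits the fully flipped position.
- **Foot:** it was found within about 4 mm of where I first saw it. In the picture taken just before the last 7 mm of pull, it stood upright with the pad on it.
- **Bystanders:** the glue bottle had not moved. The screwdriver was found beside the press, but I had no starting position to compare it with. I did not check the others at the end; the arm passed well above them.

No check failed.

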